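Hold a concho under the bench press

ROBOT

A 6-joint arm with a two-finger parallel gripper is mounted at the origin on the work surface. World frame = base frame: x ahead of the robot, y to its left, z up, the work surface at z = 0. Lengths are in mm, angles in degrees, forces in N, time in s.
With the tool pointing down it reaches from about 300 to 850 mm from the base axis. Payload 4.2 kg.
Tool frame: the origin (TCP) lies midway between the tips of the shut fingers; the grasp point (between the pads) lies pinch_z behind it (pinch_z is the distance from the TCP to the grasp point, in mm); z points along the fingers, y is the line along which they close (so a half turn about z gives the same grasp; the last joint's range is limited). The gripper opens to 91 mm and grips with 3 to 60 N. Pads are 32 mm wide; open, the fingers measure 118 mm over their backs; the gripper's body (76 mm by 178 mm) begins 60 mm behind the grasp point.
Start: joints at [70.588, 18.312, 89.639, -0, 72.044, -1.146], TCP at [180.223, 546.043, 213.976] pointing down, gripper open.
Joint ranges: [-177.97, 177.97], [-48.28, 115.42], [12.27, 149.76], [-77.06, 257.06], [2.81, 150.46], [-146.56, 146.56]. Speed limits (degrees/s): [147.25, 147.25, 180, 180, 180, 180].

INTERFACE

Orientations are given as [roll, pitch, yaw] about the fixed x, y, z axes, in that order (R = Rz(yaw) Ry(pitch) Rx(roll)).
In Python, from workcell import state, grab_frame, job_done, masks_of, landmark_of, pinch_z gives the robot as it stands. The module is installed in compiled form; this text tells all that it offers.
- The arm moves only by the tool move_arm, never from a script. Its argument "plan" is a list of rows, each an object of numbers: "x", "y", "z": the shift along the tool's x, y, z in mm; "rx", "ry", "rz": the turn, a rotation vector about the tool's x, y, z in rad. A call has 1 to 10 rows; each row shifts and turns the commanded pose from where the row before left it, along the tool's axes as they then stand; what a row does not reach is not made up. A row lasts 1/10 s, in which the tool goes at most 50 mm and 8.59 degrees, less where a joint would pass 70% of its speed; a pose out of reach is approached as far as the arm can. A call is refused whole if a number of a shift passes 50 or a number of a turn 0.15, either way. A call with a gripper value outside its range is refused whole. "grip" is the opening, from 0 (shut) to 1 (fully open), set as the call begins (left out, the last holds). The fingers move at their own pace and stop on an object; "squeeze" is the grip in N (left out, the last holds). Time passes only in rows, so rows that do not move let the fingers close. It gives the time, the measured TCP pose, the force, the opening and the grip force at its end, in the units of the state.
- state(): the state, without advancing time (a new reading comes with each control period).
- grab_frame(name): name is "side" or "top"; returns a dict with "img" (400x640x3 uint8, red, green, blue), "z_map" (400x640 float32, mm along the optical axis (not along the pixel's ray), 0 where there is no reading), "fx", "fy", "cx", "cy" (pixels), "dist" ([k1, k2, p1, p2, k3] as OpenCV has them; the pictures are not rectified), "rvec" (rotation vector, rad) and "tvec" (3), from world to camera coordinates, as OpenCV has them. Camera axes: x right, y down, z forward; pixel columns grow to the right and rows downward; lengths in mm; the calibration is good to about 2 mm. A picture is of the moment at which its call begins.
- job_done(): hands the job in; it is judged then, once.
Trained networks look in the newest picture that a camera, given by its name, has taken for a name from the list of things; names that differ only in an ending like _2 or _b are one class to them, and where a whole thing is asked for, a point or a joint stands for the part that bears it (a point fixed in the world has none). Each returns a list of dicts, best first, with "p" (0 to 1); they miss things now and then, are a little off and sometimes report something else, mostly with a low value. They report only what shows in the picture. A call takes as long as a camera call. They do not tell look-alikes from the thing itself.
- masks_of(camera, label): "pixels" (400x640 bool, what is visible of it) and "box" ([centre column, centre row, width, height] in pixels, round what is visible of it).
- landmark_of(camera, label): "point" ([column, row] in pixels: a listed point, or the origin of a listed thing).
The state is a dict: "time_s": time; "qpos": joint angles; "qvel": joint speeds; "effort": joint torques, N m; "ee_pos": TCP position; "ee_rot": TCP orientation; "force": force on the tool from outside, world axes, zero at the start; "torque": the same for the moment, N m; "gripper_width": finger opening in mm; "gripper_force": force on a finger pad.
Only numpy, scipy, OpenCV 4.12 (cv2) and the standard library are available. Lean on these libraries where they do the work, as an engineer would, in place of code of your own. Each camera call takes 0.05 s, during which the arm holds its last target. There are 200 camera calls.

TASK

At this leather bench, take the round brass concho by its post and set it, post up, flat in the ring die of the lever press, on the leather washer that is already cemented there. Then bring the press lever down by its side handle until the lever is level, so that its sprung foot bears on the concho's post, and finish while still holding the handle there with the fingers, since the spring throws the lever up as soon as it is let go. Leave the square concho, the glue jar and the awl where they are.

Things in the scene. Friction and masses are not known exactly. Their poses are not given: they have to be found in the camera images.
- concho: the round brass concho (decorative button), about 100 g: a flat disc 44 mm across and 6 mm thick, with a round post 14 mm in diameter rising 20 mm from the disc's middle, 26 mm tall in all. It lies disc down, post up on the cutting mat. Origin: centre of the underside of the disc; z up along the post.
- square_concho: bystander: the same kind of brass button but with a square plate 44 x 44 x 6 mm and the same post (14 mm diameter, 26 mm tall in all). Does not fit the die. It and the round one may have swapped places. Origin: centre of its underside.
- glue_jar: bystander: white glue jar with a white lid, 64 mm in diameter, 70 mm tall, standing. Origin: centre of its underside.
- awl: bystander: stitching awl lying on the mat, turned wooden handle (up to 26 mm thick, 73 mm long) and a thin 55 mm steel spike, along its x axis. Origin: on the mat under the ferrule, handle to -x (70 mm), spike to +x (55 mm).
- press: fixed grey lever press. Origin: on the table under the ring die's axis. Base plate 100 mm (x) by 270 (y -70 to +200) by 14 thick. Two cheeks up to z 107 mm at y +108 to +152 carry the lever hinge: axis parallel to the press's x, at y +130, z 85 mm. Its x points roughly away from the robot, its y roughly to the robot's left; yaw varies.
- die_seat (a point): point on the ring die's axis, on the leather washer (49 mm across) where the concho's underside must rest, 21 mm above the table. The steel ring around it: inner diameter 50 mm, flaring to about 54 at the rim, outer 74 at the rim; rim 5 mm above this point. Axes as the press.
- lever (a joint): press lever angle, rad: 0 = upright, where its return spring holds it against a stop; grows as it swings towards the press's -y, down over the die; 1.571 = level; 1.72 = lower stop. Steel bar 16 x 16 mm, 200 mm from hinge to handle. The return spring takes about 1 to 5 N at the handle.
- handle: round dark wooden side handle, 18 mm in diameter, parallel to the press's x, from 12 to 102 mm on the -x side of the lever's middle plane. Origin: on its axis in that plane, 200 mm from the hinge: at press (0, +130, 285) mm with the lever upright, (0, -70, 85) mm with it level. It is a sleeve that spins freely on its pin.
- handle_grip (a point): middle of the wooden handle, on its axis, 57 mm to the press's -x side of the lever, 200 mm from the hinge axis; free space all round it. Height 285 mm above the table with the lever upright, 85 mm with it level.
- foot: sprung foot on the lever, 130 mm from the hinge: 14 mm steel plunger, black rubber pad 24 mm across, pad face 45 mm from the lever's middle (towards press -y when upright, down when level). Gives up to 20 mm: 3 N preload + 1 N/mm. Touches a seated concho's post at about lever 1.515; about 10 N when level. Origin: on the lever's middle line.
Not all that is in view belongs to the job. Leave any white look-alike of the concho alone.

How it is judged (in metres and radians):
On the way:
1. the round concho sits flat in the ring die, post up, with the lever still up (horizontal distance between concho and die_seat below 0.005 m and z of concho in the frame of die_seat between -0.003 and 0.002 m and angle between concho's own z axis and vertical below 0.12 rad and value of joint lever below 1.3 rad), for 0.2 s.
At the end, for the whole second after the job is handed in: Round concho in the ring die (within 5 mm of its axis, 2 mm of the washer height, tilted under 0.12 rad); lever level (1.531 to 1.616) and still; sprung foot presses the concho with over 4 N; fingers hold the handle with over 2 N (horizontal distance between concho and die_seat below 0.005 m and z of concho in the frame of die_seat between -0.003 and 0.002 m and angle between concho's own z axis and vertical below 0.12 rad and value of joint lever between 1.531 and 1.616 rad and velocity of joint lever between -0.05 and 0.05 rad/s and contact force between foot and concho above 4 N and contact force between the fingers and handle above 2 N); the arm keeps its last pose, push and grip.
It fails at once if the square concho is moved by more than 20 mm (distance of square_concho from where it was at the start of the episode above 0.02 m).
It fails at once if the glue jar is moved by more than 20 mm (distance of glue_jar from where it was at the start of the episode above 0.02 m).
It fails at once if the awl is moved by more than 20 mm (distance of awl from where it was at the start of the episode above 0.02 m).
It also fails if it takes over 58 s, if anything falls off the work surface, if the arm or the gripper's body presses on something with over 40 N, if the wrist force passes 120 N, or if a joint passes its speed limit or range.

## Working session

There is one attempt and no reset: what is moved stays moved. The work goes in short steps, Python scripts to look and compute and a tool call to move; the robot and the scene stay as the last step left them, time stands still between calls to the robot, and variables do not carry over. Pictures are saved under pics/ and viewed, at most 10 in all, crops included, and the job is handed in when it is done.

Besides the shell and the picture viewer there is one more tool, called after "Call:" in YAML: its name, and indented under it one key for each argument. move_arm: Moves the arm, as the interface text tells. Its arguments: {"type":"object","properties":{"plan":{"type":"array","items":{"type":"object","properties":{"x":{"type":"number"},"y":{"type":"number"},"z":{"type":"number"},"rx":{"type":"number"},"ry":{"type":"number"},"rz":{"type":"number"}}}},"grip":{"type":"number"},"squeeze":{"type":"number"}},"required":["plan"]}

```bash
mkdir -p pics; cat > h.py <<'E'
import numpy as np, cv2
from workcell import *
def ray(f,pts):
    K=np.array([[f['fx'],0,f['cx']],[0,f['fy'],f['cy']],[0,0,1.]])
    u=cv2.undistortPoints(np.array(pts,float).reshape(-1,1,2),K,np.array(f['dist'],float)).reshape(-1,2)
    R=cv2.Rodrigues(np.array(f['rvec'],float))[0]; t=np.array(f['tvec'],float).ravel()
    return R,t,np.c_[u,np.ones(len(u))]
def at_z(f,pts,z):
    R,t,u=ray(f,pts); c=-R.T@t; d=u@R
    return c+d*((z-c[2])/d[:,2])[:,None]
def cloud(f,mask):
    v,u=np.nonzero(mask&(f['z_map']>0)); R,t,r=ray(f,np.c_[u,v])
    return (r*f['z_map'][v,u][:,None]-t)@R
def tri(fs,ps):
    A=np.zeros((3,3));b=np.zeros(3)
    for f,p in zip(fs,ps):
        R,t,u=ray(f,[p]);c=-R.T@t;d=(u@R)[0];d/=np.linalg.norm(d);M=np.eye(3)-np.outer(d,d);A+=M;b+=M@c
    return np.linalg.solve(A,b)
E
python3 - <<'E'
from h import *
np.set_printoptions(precision=1,suppress=True)
s=state();print(s,pinch_z)
for c in('top','side'):
    f=grab_frame(c);cv2.imwrite(f'pics/{c}0.png',f['img'][:,:,::-1])
    R=cv2.Rodrigues(np.array(f['rvec']))[0];print(c,-R.T@np.array(f['tvec']).ravel())
    for l in('concho','square_concho','glue_jar','awl','press','lever','handle','foot'):
        for m in masks_of(c,l)[:3]:
            P=cloud(f,m['pixels']);print(c,l,round(m['p'],2),np.array(m['box']),np.median(P,0) if len(P) else '')
    for l in('concho','square_concho','glue_jar','awl','press','die_seat','handle','handle_grip','foot'):
        for m in landmark_of(c,l)[:2]: print(c,'LM',l,round(m['p'],2),np.array(m['point']))
E
```

```text
{'time_s': 0.0, 'qpos': array([70.6, 18.4, 89.7,  0. , 72. , -1.1]), 'qvel': array([-0.,  0., -0.,  0.,  0., -0.]), 'effort': array([ -0. , -41.2, -23.2,   0.1,   0. ,  -0. ]), 'ee_pos': array([180. , 545.6, 213.1]), 'ee_rot': array([-179.9,   -0. ,  161.7]), 'force': array([ 0.3, -0.2,  0.2]), 'torque': array([-0.,  0.,  0.]), 'gripper_force': 0.0, 'gripper_width': 91.18802207405074} 18.8
top [ 440.2 -100.3 1167.2]
top concho 0.75 [424.9 228.8  13.4  19.1] [ 528.  -406.5    6.5]
top concho 0.73 [367.5 217.4  13.7  14.3] [ 561.4 -240.4    6.8]
top concho 0.7 [397.1 258.1  13.   12.9] [ 437.9 -316.6    6. ]
top square_concho 0.71 [344.2 235.2  14.6  14.8] [ 512.8 -162.3    6.4]
top glue_jar 0.93 [353.1 167.1  18.4  23.9] [ 698.9 -193.9   68.9]
top glue_jar 0.28 [205.8 223.8  13.5   8.8] [525.8 177.6 221.5]
top awl 0.48 [395.6 175.1  12.3  19.7] [ 692.7 -318.6   20.4]
top lever 0.79 [196.7 245.6  31.8  46.2] [509.6 200.6 273.5]
top handle 0.63 [189.9 253.7  15.9  41.3] [464.6 194.3 292.1]
top foot 0.5 [204.5 225.   15.6   9. ] [525.7 178.9 221.5]
top LM concho 0.69 [401.6 228.8]
top LM
[... 789 characters left out ...]
.7]
side press 0.56 [276.8 172.1  88.1 138.3] [522.4 179.2  19.1]
side lever 0.75 [258.4 139.2  53.5  76.5] [512.4 200.4 230.6]
side handle 0.49 [250.7 109.   35.   12.9] [459.6 189.5 287.4]
side handle 0.34 [277.4 173.4  90.3 135.8] [522.4 180.9  19.4]
side foot 0.61 [278.9 135.8  14.5   6.4] [525.9 168.1 217.4]
side LM concho 0.84 [344.2 384.3]
side LM concho 0.83 [330.  348.9]
side LM square_concho 0.66 [304.9 288. ]
side LM glue_jar 0.86 [390.7 282.1]
side LM glue_jar 0.18 [328.5 349. ]
side LM awl 0.56 [395.3 333.3]
side LM press 0.63 [292.9 220. ]
side LM die_seat 0.82 [294.4 213. ]
side LM handle 0.75 [272.1 106.2]
side LM handle_grip 0.55 [249.3 110.4]
side LM foot 0.39 [269.1 127.2]
```

View pics/top0.png

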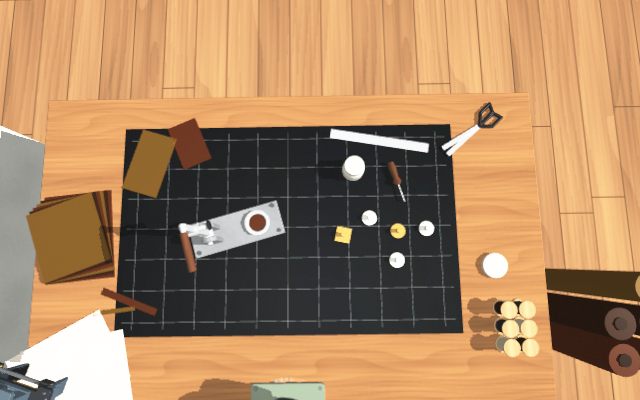

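View pics/side0.png

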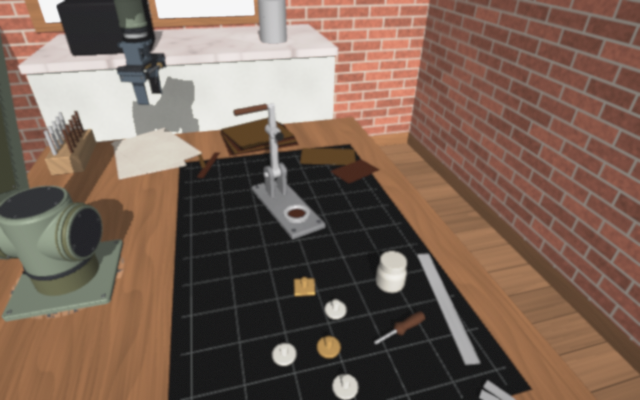

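The round brass concho is at top (398,231) and side (329,348), and the square one at top (343,235). The three white pieces are look-alikes. The die is at top (258,222), with the lever handle on the robot's side. Next I'll measure these precisely.

```bash
python3 - <<'E'
from h import *
np.set_printoptions(precision=1,suppress=True)
F={c:grab_frame(c) for c in('top','side')}
win={'top':((380,415,215,248),(235,280,200,240)),'side':((313,345,332,362),(275,320,200,228))}
for c,f in F.items():
    hsv=cv2.cvtColor(f['img'],cv2.COLOR_RGB2HSV)
    for n,(a,b,r,q) in zip(('concho','washer'),win[c]):
        m=np.zeros((400,640),bool)
        H,S,V=[hsv[r:q,a:b,i].astype(int) for i in range(3)]
        m[r:q,a:b]=(S>100)&(V>110 if n=='concho' else V>40)
        if n=='washer': m[r:q,a:b]&=(H<15)|(H>170)
        k,l,st,ce=cv2.connectedComponentsWithStats(m.astype(np.uint8)); i=1+np.argmax(st[1:,4]); m=l==i
        v,u=np.nonzero(m); e=cv2.fitEllipse(np.c_[u,v].astype(np.float32)[cv2.convexHull(np.c_[u,v].astype(np.int32),returnPoints=False).ravel()])
        P=cloud(f,m); print(c,n,st[i],ce[i],'centroid@z',at_z(f,[ce[i]],6 if n=='concho' else 21)[0],'ell',at_z(f,[e[0]],6 if n=='concho' else 21)[0],'cloud',P.mean(0),np.median(P,0))
# press base plate yaw + ring from the clouds
f=F['top']; P=cloud(f,np.ones((400,640),bool)); I=f['img'][f['z_map']>0].astype(int)
q=P[(abs(P[:,0]-520)<130)&(P[:,1]>-40)&(P[:,1]<260)&(abs(P[:,2]-14)<4)&(I.min(1)>90)]
r=cv2.minAreaRect(q[:,:2].astype(np.float32)); print('base',r,cv2.boxPoints(r))
q=P[(abs(P[:,0]-520)<130)&(P[:,1]>-10)&(P[:,1]<120)&(abs(P[:,2]-26)<3)]; print('rim',len(q),q.mean(0),(q.min(0)+q.max(0))/2)
for c in F:
    f=F[c]; m=masks_of(c,'handle'); 
    if m:
        Q=cloud(f,m[0]['pixels']);Q=Q[Q[:,2]>270];d=np.linalg.svd(Q-Q.mean(0))[2][0];print(c,'handle',Q.mean(0),Q.min(0),Q.max(0),np.degrees(np.arctan2(d[1],d[0])))
lm={l:[landmark_of(c,l)[0]['point'] for c in F] for l in('die_seat','handle_grip')}
for l,p in lm.items(): print(l,tri(F.values(),p))
E
```

```text
top concho [390 223  16  16 196] [397.6 230.4] centroid@z [ 524.  -325.8    6. ] ell [ 524.2 -326.     6. ] cloud [ 524.  -325.5    7.8] [ 523.9 -324.6    6.4]
top washer [250 215  15  16 193] [256.9 222.3] centroid@z [552.7  86.1  21. ] ell [552.8  86.2  21. ] cloud [552.7  86.1  21.2] [553.2  86.   21.1]
side concho [317 336  24  22 401] [328.4 346.9] centroid@z [ 522.9 -329.6    6. ] ell [ 523.  -329.4    6. ] cloud [ 522.3 -331.2    8.6] [ 521.  -331.8    6.3]
side washer [290 210  14   7  72] [296.3 212.9] centroid@z [552.6  85.8  21. ] ell [552.6  85.7  21. ] cloud [553.   87.4  19.9] [552.8  87.9  20. ]
base ((535.5215454101562, 146.97390747070312), (100.35720825195312, 262.6543884277344), 15.699044227600098) [[451.7 259.8]
 [522.7   7. ]
 [619.4  34.1]
 [548.3 287. ]]
rim 217 [551.3  86.2  25.6] [551.7  86.4  26. ]
top handle [461.5 193.4 291.6] [418.5 176.1 282.1] [506.9 211.3 296.8] -165.01991562596302
side handle [464.  189.5 287.2] [420.5 175.4 277.2] [506.4 206.7 294.1] -163.98367747293068
die_seat [549.9  86.6  29.5]
handle_grip [459.8 192.7 291.3]
```

Call:
move_arm:
  plan:
    - {"rz": 0.122, "z": -15}
    - {"rz": 0.122, "z": -15}
    - {"rz": 0.122, "z": -15}
    - {"rz": 0.122, "z": -15}
    - {"rz": 0.122, "z": -15}
    - {"rz": 0.122, "z": -15}
    - {"rz": 0.122, "z": -15}
    - {"rz": 0.122, "z": -15}
  grip: 0.44

```text
schema error: expected keys x, y, z, rx, ry, rz
```

```bash
cat >> h.py <<'E'
from scipy.spatial.transform import Rotation as Ro
def to(x,y,z,yaw):
    s=state();R=Ro.from_euler('xyz',s['ee_rot'],degrees=True);G=Ro.from_euler('xyz',[180,0,yaw],degrees=True)
    print('t',round(s['time_s'],2),'pos',s['ee_pos'].round(1),'rot',s['ee_rot'].round(2),'F',s['force'].round(1),'w',round(s['gripper_width'],1),'gf',round(s['gripper_force'],1))
    print('shift now',R.inv().apply(np.array([x,y,z])-s['ee_pos']).round(1),'shift after turn',G.inv().apply(np.array([x,y,z])-s['ee_pos']).round(1),'turn',(R.inv()*G).as_rotvec().round(4))
E
python3 -c "
from h import *
to(523.5,-326.5,60,105.7)"
```

```text
t 2.2 pos [180.2 546.  214. ] rot [179.99  -0.   161.73] F [-0.8  0.3 -0.1] w 91.4 gf 0.0
shift now [-599.5 -721.   153.9] shift after turn [-932.9   94.4  154. ] turn [ 1.00e-04 -1.00e-04  9.78e-01]
```

Call:
move_arm:
  plan:
    - {"x": 0, "y": 0, "z": -15, "rx": 0, "ry": 0, "rz": 0.122}
    - {"x": 0, "y": 0, "z": -15, "rx": 0, "ry": 0, "rz": 0.122}
    - {"x": 0, "y": 0, "z": -15, "rx": 0, "ry": 0, "rz": 0.122}
    - {"x": 0, "y": 0, "z": -15, "rx": 0, "ry": 0, "rz": 0.122}
    - {"x": 0, "y": 0, "z": -15, "rx": 0, "ry": 0, "rz": 0.122}
    - {"x": 0, "y": 0, "z": -15, "rx": 0, "ry": 0, "rz": 0.122}
    - {"x": 0, "y": 0, "z": -15, "rx": 0, "ry": 0, "rz": 0.122}
    - {"x": 0, "y": 0, "z": -15, "rx": 0, "ry": 0, "rz": 0.122}
  grip: 0.44

```text
time_s: 3.0
ee_pos: [180.2, 546.0, 334.6]
ee_rot: [180.0, -0.0, 105.5]
force: [0.1, 0.2, 0.9]
gripper_width: 40.0
gripper_force: 0.0
```

```bash
python3 -c "
from h import *
to(523.5,-326.5,60,105.7)"
```

```text
t 3.0 pos [180.2 546.  334.6] rot [ 1.8000e+02 -1.0000e-02  1.0552e+02] F [0.1 0.2 0.9] w 40.0 gf 0.0
shift now [-932.5   97.3  274.5] shift after turn [-932.8   94.4  274.6] turn [ 0.     -0.0001 -0.0031]
```

Call:
move_arm:
  plan:
    - {"x": -46, "y": 5, "z": 0, "rx": 0, "ry": 0, "rz": 0}
    - {"x": -46, "y": 5, "z": 0, "rx": 0, "ry": 0, "rz": 0}
    - {"x": -46, "y": 5, "z": 0, "rx": 0, "ry": 0, "rz": 0}
    - {"x": -46, "y": 5, "z": 0, "rx": 0, "ry": 0, "rz": 0}
    - {"x": -46, "y": 5, "z": 0, "rx": 0, "ry": 0, "rz": 0}
    - {"x": -46, "y": 5, "z": 0, "rx": 0, "ry": 0, "rz": 0}
    - {"x": -46, "y": 5, "z": 0, "rx": 0, "ry": 0, "rz": 0}
    - {"x": -46, "y": 5, "z": 0, "rx": 0, "ry": 0, "rz": 0}
    - {"x": -46, "y": 5, "z": 0, "rx": 0, "ry": 0, "rz": 0}
    - {"x": -46, "y": 5, "z": 0, "rx": 0, "ry": 0, "rz": 0}

```text
time_s: 4.0
ee_pos: [353.9, 115.3, 334.3]
ee_rot: [179.9, -0.0, 105.8]
force: [1.2, 0.2, 0.2]
gripper_width: 40.1
gripper_force: 0.0
```

Call:
move_arm:
  plan:
    - {"x": -46, "y": 5, "z": 0, "rx": 0, "ry": 0, "rz": 0}
    - {"x": -46, "y": 5, "z": 0, "rx": 0, "ry": 0, "rz": 0}
    - {"x": -46, "y": 5, "z": 0, "rx": 0, "ry": 0, "rz": 0}
    - {"x": -46, "y": 5, "z": 0, "rx": 0, "ry": 0, "rz": 0}
    - {"x": -46, "y": 5, "z": 0, "rx": 0, "ry": 0, "rz": 0}
    - {"x": -46, "y": 5, "z": 20, "rx": 0, "ry": 0, "rz": 0}
    - {"x": -46, "y": 5, "z": 40, "rx": 0, "ry": 0, "rz": 0}
    - {"x": -46, "y": 5, "z": 40, "rx": 0, "ry": 0, "rz": 0}
    - {"x": -46, "y": 5, "z": 40, "rx": 0, "ry": 0, "rz": 0}
    - {"x": -46, "y": 2, "z": 40, "rx": 0, "ry": 0, "rz": 0}

```text
time_s: 5.0
ee_pos: [512.5, -282.5, 181.9]
ee_rot: [180.0, 0.0, 105.8]
force: [0.8, 0.5, -0.4]
gripper_width: 39.8
gripper_force: 0.0
```

```bash
python3 -c "
from h import *
to(523.5,-326.5,60,105.7)"
```

```text
t 5.0 pos [ 512.5 -282.5  181.9] rot [1.7996e+02 1.0000e-02 1.0580e+02] F [ 0.8  0.5 -0.4] w 39.8 gf 0.0
shift now [-45.3  -1.5 121.9] shift after turn [-45.3  -1.3 121.9] turn [0.0007 0.0002 0.0018]
```

Call:
move_arm:
  plan:
    - {"x": -15, "y": -0.5, "z": 40, "rx": 0, "ry": 0, "rz": 0}
    - {"x": -15, "y": -0.5, "z": 40, "rx": 0, "ry": 0, "rz": 0}
    - {"x": -15, "y": -0.5, "z": 40, "rx": 0, "ry": 0, "rz": 0}
    - {"x": 0, "y": 0, "z": 0, "rx": 0, "ry": 0, "rz": 0}
    - {"x": 0, "y": 0, "z": 0, "rx": 0, "ry": 0, "rz": 0}

```text
time_s: 5.5
ee_pos: [522.7, -324.6, 63.0]
ee_rot: [-180.0, -0.1, 105.8]
force: [1.2, -0.4, 0.2]
gripper_width: 40.3
gripper_force: 0.0
```

```bash
python3 -c "
from h import *
to(523.5,-326.5,8.5,105.7)
f=grab_frame('side');cv2.imwrite('pics/side1.png',cv2.resize(f['img'][240:400,220:440,::-1],None,fx=3,fy=3,interpolation=2))"
```

```text
t 5.5 pos [ 522.7 -324.6   63. ] rot [-1.7996e+02 -8.0000e-02  1.0578e+02] F [ 1.2 -0.4  0.2] w 40.3 gf 0.0
shift now [-2.1  0.3 54.5] shift after turn [-2.1  0.3 54.5] turn [-0.0007 -0.0014  0.0014]
```

View pics/side1.png

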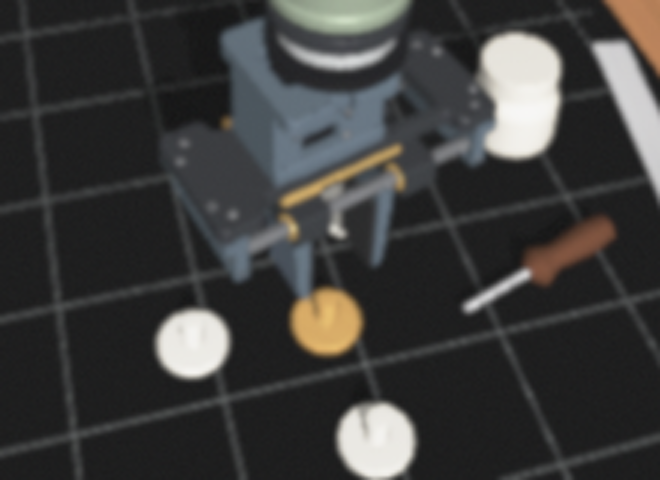

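The open fingers straddle the round concho at crop pixel (326,322). The jar and awl are clear, so I'll descend and grip.

Call:
move_arm:
  plan:
    - {"x": -1, "y": 0, "z": 18, "rx": 0, "ry": 0, "rz": 0}
    - {"x": -1, "y": 0, "z": 18, "rx": 0, "ry": 0, "rz": 0}
    - {"x": 0, "y": 0, "z": 12, "rx": 0, "ry": 0, "rz": 0}
    - {"x": 0, "y": 0, "z": 5.5, "rx": 0, "ry": 0, "rz": 0}
    - {"x": 0, "y": 0, "z": 0, "rx": 0, "ry": 0, "rz": 0}

```text
time_s: 6.05
ee_pos: [523.6, -326.4, 10.2]
ee_rot: [180.0, 0.0, 105.8]
force: [0.5, 0.8, 0.2]
gripper_width: 40.3
gripper_force: 0.0
```

Call:
move_arm:
  plan:
    - {"x": 0, "y": 0, "z": 0, "rx": 0, "ry": 0, "rz": 0}
    - {"x": 0, "y": 0, "z": 0, "rx": 0, "ry": 0, "rz": 0}
    - {"x": 0, "y": 0, "z": 0, "rx": 0, "ry": 0, "rz": 0}
    - {"x": 0, "y": 0, "z": 0, "rx": 0, "ry": 0, "rz": 0}
    - {"x": 0, "y": 0, "z": 0, "rx": 0, "ry": 0, "rz": 0}
    - {"x": 0, "y": 0, "z": 0, "rx": 0, "ry": 0, "rz": 0}
  grip: 0
  squeeze: 25

```text
time_s: 6.65
ee_pos: [523.8, -326.8, 10.2]
ee_rot: [180.0, 0.0, 105.8]
force: [0.2, 0.5, 3.4]
gripper_width: 13.0
gripper_force: 25.0
```

Call:
move_arm:
  plan:
    - {"x": 0, "y": 0, "z": -15, "rx": 0, "ry": 0, "rz": 0}
    - {"x": 0, "y": 0, "z": -30, "rx": 0, "ry": 0, "rz": 0}
    - {"x": 0, "y": 0, "z": -30, "rx": 0, "ry": 0, "rz": 0}
    - {"x": 0, "y": 0, "z": -15, "rx": 0, "ry": 0, "rz": 0}
    - {"x": 0, "y": 0, "z": 0, "rx": 0, "ry": 0, "rz": 0}
    - {"x": 0, "y": 0, "z": 0, "rx": 0, "ry": 0, "rz": 0}

```text
time_s: 7.25
ee_pos: [522.8, -326.3, 98.9]
ee_rot: [-179.9, -0.1, 105.8]
force: [-0.6, 0.4, -1.4]
gripper_width: 13.3
gripper_force: 25.0
```

```bash
python3 -c "
from h import *
to(552.5,86,100,105.7)
f=grab_frame('side');cv2.imwrite('pics/side2.png',cv2.resize(f['img'][240:400,220:440,::-1],None,fx=3,fy=3,interpolation=2))"
```

```text
t 7.25 pos [ 522.8 -326.3   98.9] rot [-1.7995e+02 -6.0000e-02  1.0581e+02] F [-0.6  0.4 -1.4] w 13.3 gf 25.0
shift now [388.6 140.9  -0.8] shift after turn [388.9 140.2  -1.1] turn [-0.0009 -0.001   0.002 ]
```

View pics/side2.png

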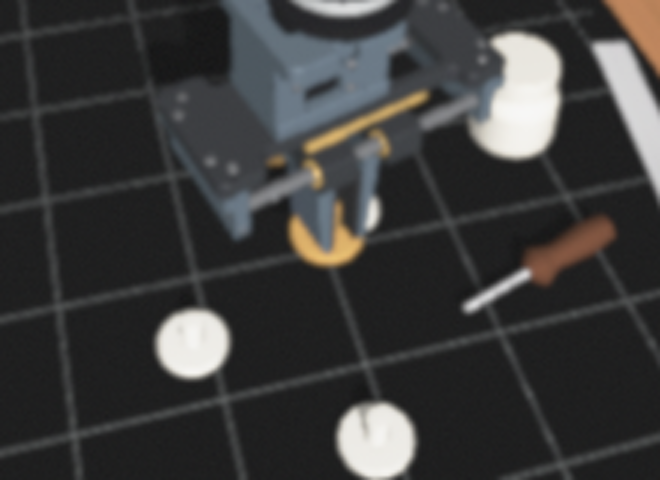

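The concho hangs level from the fingers, with its disc at crop pixel (327,240). Carrying it to the die.

Call:
move_arm:
  plan:
    - {"x": 25, "y": 9, "z": 0, "rx": 0, "ry": 0, "rz": 0}
    - {"x": 44, "y": 16, "z": 0, "rx": 0, "ry": 0, "rz": 0}
    - {"x": 44, "y": 16, "z": 0, "rx": 0, "ry": 0, "rz": 0}
    - {"x": 44, "y": 16, "z": 0, "rx": 0, "ry": 0, "rz": 0}
    - {"x": 44, "y": 16, "z": 0, "rx": 0, "ry": 0, "rz": 0}
    - {"x": 44, "y": 16, "z": 0, "rx": 0, "ry": 0, "rz": 0}
    - {"x": 44, "y": 16, "z": 0, "rx": 0, "ry": 0, "rz": 0}
    - {"x": 44, "y": 16, "z": 0, "rx": 0, "ry": 0, "rz": 0}
    - {"x": 35, "y": 12, "z": 0, "rx": 0, "ry": 0, "rz": 0}
    - {"x": 20, "y": 7, "z": 0, "rx": 0, "ry": 0, "rz": 0}

```text
time_s: 8.3
ee_pos: [551.2, 87.6, 98.0]
ee_rot: [-179.8, -0.1, 106.0]
force: [1.0, -0.6, -1.2]
gripper_width: 13.1
gripper_force: 25.0
```

Call:
move_arm:
  plan:
    - {"x": 0, "y": 0, "z": 10, "rx": 0, "ry": 0, "rz": 0}
    - {"x": 0, "y": 0, "z": 10, "rx": 0, "ry": 0, "rz": 0}
    - {"x": 0, "y": 0, "z": 10, "rx": 0, "ry": 0, "rz": 0}
    - {"x": 0, "y": 0, "z": 0, "rx": 0, "ry": 0, "rz": 0}

```text
time_s: 8.7
ee_pos: [550.6, 83.5, 67.3]
ee_rot: [-179.7, -0.0, 105.7]
force: [-0.1, 0.2, -1.1]
gripper_width: 13.4
gripper_force: 25.0
```

```bash
python3 - <<'E'
from h import *
np.set_printoptions(precision=1,suppress=True)
to(552.5,86,50,105.7)
f=grab_frame('side');p=state()['ee_pos'];zb=p[2]-10.2
hsv=cv2.cvtColor(f['img'],cv2.COLOR_RGB2HSV);H,S,V=[hsv[...,i].astype(int) for i in range(3)]
m=(H>15)&(H<28)&(S>100)&(V>110);m[:, :270]=0;m[:,325:]=0;m[:180]=0;m[225:]=0
v,u=np.nonzero(m);print(u.min(),u.max(),v.min(),v.max(),m.sum())
# project model disc, compare columns/rows
R,t,_=ray(f,[[0,0]]);K=np.array([[f['fx'],0,f['cx']],[0,f['fy'],f['cy']],[0,0,1.]])
a=np.linspace(0,6.28,100)
for dx,dy in((0,0),):
    q=np.vstack([np.c_[p[0]+22*np.cos(a),p[1]+22*np.sin(a),0*a+z] for z in(zb,zb+6)])
    w=cv2.projectPoints(q,np.array(f['rvec'],float),t,K,np.array(f['dist'],float))[0].reshape(-1,2);print('model',w.min(0),w.max(0))
cv2.imwrite('pics/side3.png',cv2.resize(f['img'][140:240,230:350,::-1],None,fx=5,fy=5,interpolation=2))
E
```

```text
t 8.7 pos [550.6  83.5  67.3] rot [-179.7   -0.   105.7] F [-0.1  0.2 -1.1] w 13.4 gf 25.0
shift now [ 1.9  2.6 17.3] shift after turn [ 1.9  2.5 17.3] turn [-0. -0.  0.]
288 302 195 208 78
model [287.5 195.9] [304.  207.1]
```

View pics/side3.png

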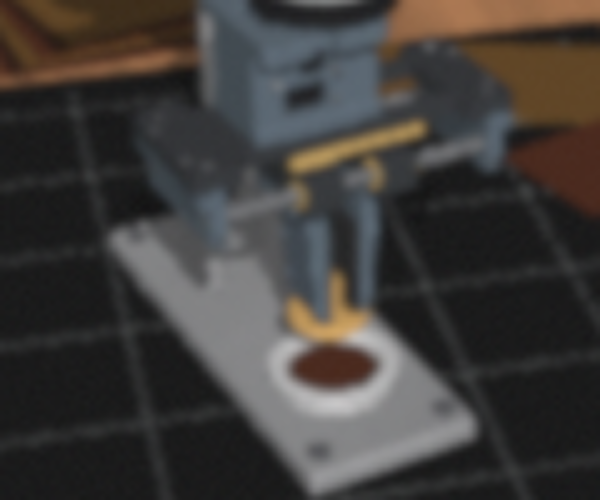

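```bash
python3 - <<'E'
from h import *
from scipy.optimize import minimize
np.set_printoptions(precision=1,suppress=True)
a=np.linspace(0,6.28,60)
def fit(f,img,win,x0,zb,parts,sat=True):
    r,q,c,d=win;S=8
    hsv=cv2.cvtColor(img,cv2.COLOR_BGR2HSV);s=hsv[...,1]/255.*(hsv[...,2]/255.)
    s=s[r:q,c:d];s=np.clip((s-np.percentile(s,20))/(np.percentile(s,97)-np.percentile(s,20)),0,1)
    R,t,_=ray(f,[[0,0]]);K=np.array([[f['fx'],0,f['cx']],[0,f['fy'],f['cy']],[0,0,1.]])
    def ren(p):
        im=np.zeros(((q-r)*S,(d-c)*S),np.uint8)
        for rad,z0,z1 in parts:
            P=np.vstack([np.c_[p[0]+rad*np.cos(a),p[1]+rad*np.sin(a),0*a+z] for z in(zb+z0,zb+z1)])
            w=cv2.projectPoints(P,np.array(f['rvec'],float),t,K,np.array(f['dist'],float))[0].reshape(-1,2)
            w=((w+.5-[c,r])*S).astype(np.float32);cv2.fillConvexPoly(im,cv2.convexHull(w).astype(np.int32),255)
        return cv2.GaussianBlur(cv2.resize(im,(d-c,q-r),interpolation=cv2.INTER_AREA)/255.,(0,0),.8)
    o=minimize(lambda p:((ren(p)-s)**2).sum(),x0,method='Nelder-Mead',options=dict(initial_simplex=np.array([x0,np.add(x0,[5,0]),np.add(x0,[0,5])])))
    return o.x,o.fun
C=[(22,0,6),(7,6,26)]
ft=grab_frame('top');fs=grab_frame('side')
it=cv2.imread('pics/top0.png');is_=cv2.imread('pics/side0.png')
print('mat top',fit(ft,it,(218,244,384,412),[524,-326],0,C))
print('mat side',fit(fs,is_,(330,364,312,346),[524,-326],0,C))
print('washer top',fit(ft,it,(213,233,247,268),[552,86],21,[(24.5,0,0.1)]))
print('washer side',fit(fs,is_,(206,222,286,308),[552,86],21,[(24.5,0,0.1)]))
E
```

```text
mat top (array([ 524.2, -326.3]), np.float64(3.7359726095240076))
mat side (array([ 523.7, -327. ]), np.float64(3.7144503373363746))
washer top (array([552.9,  86.5]), np.float64(4.457497031045111))
washer side (array([552.1,  86.8]), np.float64(19.711562347263975))
```

Call:
move_arm:
  plan:
    - {"x": 1.2, "y": 1.4, "z": 5, "rx": 0, "ry": 0, "rz": 0}
    - {"x": 1.2, "y": 1.4, "z": 8, "rx": 0, "ry": 0, "rz": 0}
    - {"x": 0, "y": 0, "z": 8, "rx": 0, "ry": 0, "rz": 0}
    - {"x": 0, "y": 0, "z": 4, "rx": 0, "ry": 0, "rz": 0}
    - {"x": 0, "y": 0, "z": 0, "rx": 0, "ry": 0, "rz": 0}
    - {"x": 0, "y": 0, "z": 0, "rx": 0, "ry": 0, "rz": 0}

```text
time_s: 9.45
ee_pos: [554.4, 88.0, 44.6]
ee_rot: [-180.0, -0.0, 105.8]
force: [1.3, -0.4, -1.0]
gripper_width: 13.0
gripper_force: 25.0
```

```bash
python3 -c "
from h import *
to(552.6,86.5,31.2,105.7)"
```

```text
t 9.45 pos [554.4  88.   44.6] rot [-1.7999e+02 -1.0000e-02  1.0582e+02] F [ 1.3 -0.4 -1. ] w 13.0 gf 25.0
shift now [-0.9 -2.1 13.4] shift after turn [-0.9 -2.1 13.4] turn [-0.0002 -0.0001  0.0021]
```

Call:
move_arm:
  plan:
    - {"x": -0.7, "y": -1.8, "z": 3, "rx": 0, "ry": 0, "rz": 0}
    - {"x": 0, "y": 0, "z": 3, "rx": 0, "ry": 0, "rz": 0}
    - {"x": 0, "y": 0, "z": 0, "rx": 0, "ry": 0, "rz": 0}
    - {"x": 0, "y": 0, "z": 0, "rx": 0, "ry": 0, "rz": 0}
    - {"x": 0, "y": 0, "z": 0, "rx": 0, "ry": 0, "rz": 0}

```text
time_s: 9.95
ee_pos: [553.0, 86.8, 38.8]
ee_rot: [180.0, -0.0, 105.8]
force: [-0.5, 0.6, -0.4]
gripper_width: 12.8
gripper_force: 25.0
```

```bash
python3 -c "
from h import *
to(552.6,86.5,31.2,105.7)"
```

```text
t 9.95 pos [553.   86.8  38.8] rot [179.98  -0.   105.81] F [-0.5  0.6 -0.4] w 12.8 gf 25.0
shift now [-0.2 -0.4  7.6] shift after turn [-0.2 -0.4  7.6] turn [ 0.0003 -0.0001  0.0019]
```

Call:
move_arm:
  plan:
    - {"x": -0.2, "y": -0.3, "z": 2.5, "rx": 0, "ry": 0, "rz": 0}
    - {"x": 0, "y": 0, "z": 2.5, "rx": 0, "ry": 0, "rz": 0}
    - {"x": 0, "y": 0, "z": 1.5, "rx": 0, "ry": 0, "rz": 0}
    - {"x": 0, "y": 0, "z": 1, "rx": 0, "ry": 0, "rz": 0}
    - {"x": 0, "y": 0, "z": 0, "rx": 0, "ry": 0, "rz": 0}

```text
time_s: 10.45
ee_pos: [552.5, 86.5, 31.2]
ee_rot: [-180.0, -0.0, 105.8]
force: [-0.3, -0.3, -0.0]
gripper_width: 12.8
gripper_force: 25.0
```

Call:
move_arm:
  plan:
    - {"x": 0, "y": 0, "z": 0.3, "rx": 0, "ry": 0, "rz": 0}
    - {"x": 0, "y": 0, "z": 0, "rx": 0, "ry": 0, "rz": 0}
    - {"x": 0, "y": 0, "z": 0, "rx": 0, "ry": 0, "rz": 0}
    - {"x": 0, "y": 0, "z": 0, "rx": 0, "ry": 0, "rz": 0}
  grip: 0.4

```text
time_s: 10.85
ee_pos: [552.8, 86.5, 31.0]
ee_rot: [180.0, -0.0, 105.8]
force: [0.6, 0.6, -0.9]
gripper_width: 36.4
gripper_force: 0.0
```

Call:
move_arm:
  plan:
    - {"x": 0, "y": 0, "z": -10, "rx": 0, "ry": 0, "rz": 0}
    - {"x": 0, "y": 0, "z": -25, "rx": 0, "ry": 0, "rz": 0}
    - {"x": -5, "y": -10, "z": -30, "rx": 0, "ry": 0, "rz": 0}
    - {"x": -5, "y": -30, "z": -30, "rx": 0, "ry": 0, "rz": 0}
    - {"x": -10, "y": -40, "z": -40, "rx": 0, "ry": 0, "rz": 0}
    - {"x": 0, "y": -40, "z": -45, "rx": 0, "ry": 0, "rz": 0}
    - {"x": 0, "y": -40, "z": -45, "rx": 0, "ry": 0, "rz": 0}
    - {"x": 0, "y": 0, "z": -45, "rx": 0, "ry": 0, "rz": 0}
    - {"x": 0, "y": 0, "z": -40, "rx": 0, "ry": 0, "rz": 0}
    - {"x": 0, "y": 0, "z": 0, "rx": 0, "ry": 0, "rz": 0}

```text
time_s: 11.85
ee_pos: [424.0, 30.0, 327.0]
ee_rot: [179.2, 0.2, 105.8]
force: [0.6, 0.6, 0.2]
gripper_width: 36.8
gripper_force: 0.0
```

```bash
python3 - <<'E'
from h import *
np.set_printoptions(precision=1,suppress=True)
to(462.4,195.8,350,195.7)
a=[]
for c in('top','side'):
    f=grab_frame(c)
    for l in('handle_grip','concho'): print(c,l,[(x['p'],np.array(x['point'])) for x in landmark_of(c,l)[:2]])
    a.append(cv2.resize(f['img'][140:240,230:350,::-1] if c=='side' else f['img'][180:280,180:300,::-1],None,fx=3.3,fy=3.3,interpolation=2))
cv2.imwrite('pics/rel.png',np.hstack(a))
E
```

```text
t 11.85 pos [424.  30. 327.] rot [179.2   0.2 105.8] F [0.6 0.6 0.2] w 36.8 gf 0.0
shift now [149.   82.3 -22.3] shift after turn [-81.8 149.2 -23. ] turn [ 0.   0.  -1.6]
top handle_grip [(0.53, array([186.5, 250.9]))]
top concho [(0.74, array([366.3, 216.1])), (0.65, array([395.1, 258.4]))]
side handle_grip [(0.57, array([250.5, 110.6]))]
side concho [(0.89, array([344.5, 384.6])), (0.82, array([335.1, 308.4]))]
```

View pics/rel.png

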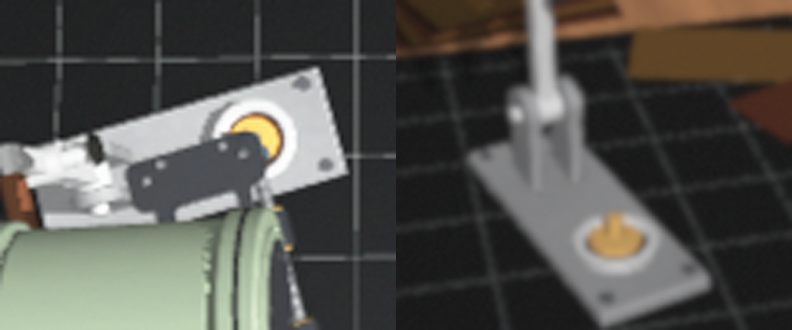

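The concho sits flat in the ring, at left crop pixel (257,140) and right (615,238). Now I'll turn the gripper and go above the handle.

Call:
move_arm:
  plan:
    - {"x": 0, "y": 0, "z": -5, "rx": 0, "ry": 0, "rz": -0.143}
    - {"x": 0, "y": 0, "z": -5, "rx": 0, "ry": 0, "rz": -0.143}
    - {"x": 0, "y": 0, "z": -5, "rx": 0, "ry": 0, "rz": -0.143}
    - {"x": 0, "y": 0, "z": -5, "rx": 0, "ry": 0, "rz": -0.143}
    - {"x": 0, "y": 0, "z": -5, "rx": 0, "ry": 0, "rz": -0.143}
    - {"x": 0, "y": 0, "z": 0, "rx": 0, "ry": 0, "rz": -0.143}
    - {"x": 0, "y": 0, "z": 0, "rx": 0, "ry": 0, "rz": -0.143}
    - {"x": 0, "y": 0, "z": 0, "rx": 0, "ry": 0, "rz": -0.143}
    - {"x": 0, "y": 0, "z": 0, "rx": 0, "ry": 0, "rz": -0.143}
    - {"x": 0, "y": 0, "z": 0, "rx": 0, "ry": 0, "rz": -0.143}
  grip: 0.55

```text
time_s: 13.15
ee_pos: [421.4, 30.0, 344.2]
ee_rot: [180.0, -0.2, -171.9]
force: [-0.1, -1.1, -0.2]
gripper_width: 50.1
gripper_force: 0.0
```

Call:
move_arm:
  plan:
    - {"x": 0, "y": 0, "z": 0, "rx": 0, "ry": 0, "rz": -0.141}
    - {"x": -16, "y": 30, "z": 0, "rx": 0, "ry": 0, "rz": 0}
    - {"x": -16, "y": 30, "z": 0, "rx": 0, "ry": 0, "rz": 0}
    - {"x": -16, "y": 30, "z": 0, "rx": 0, "ry": 0, "rz": 0}
    - {"x": -16, "y": 30, "z": 0, "rx": 0, "ry": 0, "rz": 0}
    - {"x": -16, "y": 26, "z": 0, "rx": 0, "ry": 0, "rz": 0}
    - {"x": 0, "y": 0, "z": 0, "rx": 0, "ry": 0, "rz": 0}
    - {"x": 0, "y": 0, "z": 0, "rx": 0, "ry": 0, "rz": 0}

```text
time_s: 13.95
ee_pos: [458.6, 192.4, 344.1]
ee_rot: [-180.0, -0.2, -164.1]
force: [-0.7, -0.4, -0.5]
gripper_width: 50.3
gripper_force: 0.0
```

```bash
python3 - <<'E'
from h import *
np.set_printoptions(precision=1,suppress=True)
to(462.4,194.5,268,195.7);print(state()['qpos'])
f=grab_frame('side');cv2.imwrite('pics/h1.png',cv2.resize(f['img'][30:190,180:380,::-1],None,fx=3,fy=3,interpolation=2))
m=masks_of('side','handle')
Q=cloud(f,m[0]['pixels']);Q=Q[Q[:,2]>265];print(m[0]['p'],np.median(Q,0),Q.min(0),Q.max(0))
E
```

```text
t 13.95 pos [458.6 192.4 344.1] rot [-180.    -0.2 -164.1] F [-0.7 -0.4 -0.5] w 50.3 gf 0.0
shift now [-4.5  1.1 76.1] shift after turn [-4.3  1.  76.1] turn [-0. -0.  0.]
[ 21.4   8.1  84.9  -0.   87.3 -84.5]
0.5 [460.3 189.1 287.7] [418.5 174.2 276.2] [503.9 206.8 294.5]
```

View pics/h1.png

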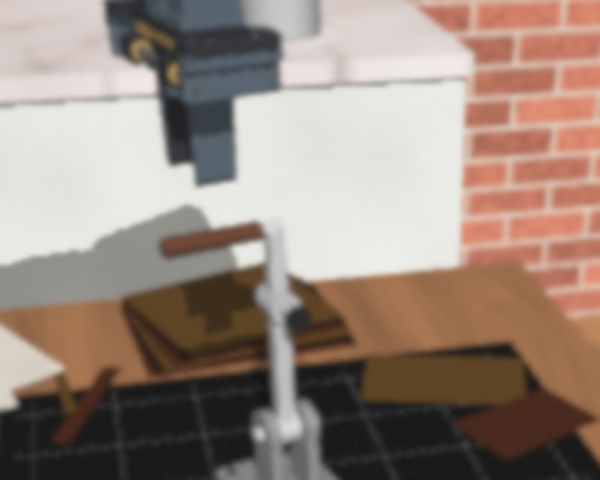

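The fingers (crop 200,180) are above the handle (crop 215,240). Descending and gripping it.

Call:
move_arm:
  plan:
    - {"x": -2, "y": 0.5, "z": 20, "rx": 0, "ry": 0, "rz": 0}
    - {"x": 0, "y": 0.5, "z": 20, "rx": 0, "ry": 0, "rz": 0}
    - {"x": 0, "y": 0, "z": 15, "rx": 0, "ry": 0, "rz": 0}
    - {"x": 0, "y": 0, "z": 15, "rx": 0, "ry": 0, "rz": 0}
    - {"x": 0, "y": 0, "z": 8, "rx": 0, "ry": 0, "rz": 0}
    - {"x": 0, "y": 0, "z": 0, "rx": 0, "ry": 0, "rz": 0}

```text
time_s: 14.65
ee_pos: [460.0, 192.8, 266.7]
ee_rot: [-180.0, -0.1, -164.2]
force: [0.0, -0.2, 0.5]
gripper_width: 50.3
gripper_force: 0.0
```

Call:
move_arm:
  plan:
    - {"x": 0, "y": 0, "z": 0, "rx": 0, "ry": 0, "rz": 0}
    - {"x": 0, "y": 0, "z": 0, "rx": 0, "ry": 0, "rz": 0}
    - {"x": 0, "y": 0, "z": 0, "rx": 0, "ry": 0, "rz": 0}
    - {"x": 0, "y": 0, "z": 0, "rx": 0, "ry": 0, "rz": 0}
    - {"x": 0, "y": 0, "z": 0, "rx": 0, "ry": 0, "rz": 0}
    - {"x": 0, "y": 0, "z": 0, "rx": 0, "ry": 0, "rz": 0}
  grip: 0
  squeeze: 45

```text
time_s: 15.25
ee_pos: [460.8, 194.1, 267.9]
ee_rot: [180.0, 0.1, -164.2]
force: [0.1, 0.5, 1.8]
gripper_width: 16.9
gripper_force: 45.0
```

```bash
python3 - <<'E'
from h import *
s=state();print(s['ee_pos'],s['ee_rot'],s['force'],s['gripper_width'],s['gripper_force'])
# arc increments in tool axes (tool y=press y, tool z=down): 20 steps
th=np.linspace(0,np.pi/2,19)
print(np.c_[np.degrees(th)[1:],np.diff(200*-np.sin(th)),np.diff(-200*np.cos(th))].round(1).tolist())
E
```

```text
[460.76843087 194.12636624 267.93507585] [ 1.79961769e+02  5.82886904e-02 -1.64182357e+02] [0.07823211 0.48108644 1.84686626] 16.910148313694048 44.99853730201721
[[5.0, -17.4, 0.8], [10.0, -17.3, 2.3], [15.0, -17.0, 3.8], [20.0, -16.6, 5.2], [25.0, -16.1, 6.7], [30.0, -15.5, 8.1], [35.0, -14.7, 9.4], [40.0, -13.8, 10.6], [45.0, -12.9, 11.8], [50.0, -11.8, 12.9], [55.0, -10.6, 13.8], [60.0, -9.4, 14.7], [65.0, -8.1, 15.5], [70.0, -6.7, 16.1], [75.0, -5.2, 16.6], [80.0, -3.8, 17.0], [85.0, -2.3, 17.3], [90.0, -0.8, 17.4]]
```

Call:
move_arm:
  plan:
    - {"x": 0, "y": -17.4, "z": 0.8, "rx": 0, "ry": 0, "rz": 0}
    - {"x": 0, "y": -17.3, "z": 2.3, "rx": 0, "ry": 0, "rz": 0}
    - {"x": 0, "y": -17, "z": 3.8, "rx": 0, "ry": 0, "rz": 0}
    - {"x": 0, "y": -16.6, "z": 5.2, "rx": 0, "ry": 0, "rz": 0}
    - {"x": 0, "y": -16.1, "z": 6.7, "rx": 0, "ry": 0, "rz": 0}
    - {"x": 0, "y": -15.5, "z": 8.1, "rx": 0, "ry": 0, "rz": 0}
    - {"x": 0, "y": 0, "z": 0, "rx": 0, "ry": 0, "rz": 0}

```text
time_s: 15.95
ee_pos: [487.7, 97.0, 239.4]
ee_rot: [179.9, -0.1, -164.3]
force: [-0.8, 3.3, -1.1]
gripper_width: 17.2
gripper_force: 45.0
```

```bash
cat >> h.py <<'E'
def arc():
    s=state();d=s['ee_pos']-np.array([552.6,86.5,0]);c,n=np.cos(np.radians(15.7)),np.sin(np.radians(15.7))
    px=c*d[0]+n*d[1];y=-n*d[0]+c*d[1]-130;z=d[2]+18.8-85
    print('t',s['time_s'],'px',round(px,1),'y,z from hinge',round(y,1),round(z,1),'r',round(np.hypot(y,z),1),'theta',round(np.arctan2(-y,z),3),'F',s['force'].round(1),'w',round(s['gripper_width'],1),s['ee_rot'].round(1),s['ee_pos'].round(1))
E
python3 -c "
from h import *
arc()"
```

```text
t 15.95 px -59.6 y,z from hinge -102.4 173.2 r 201.2 theta 0.534 F [-0.8  3.3 -1.1] w 17.2 [ 1.799e+02 -1.000e-01 -1.643e+02] [487.7  97.  239.4]
```

Call:
move_arm:
  plan:
    - {"x": 0, "y": -14.7, "z": 9.4, "rx": 0, "ry": 0, "rz": 0}
    - {"x": 0, "y": -13.8, "z": 10.6, "rx": 0, "ry": 0, "rz": 0}
    - {"x": 0, "y": -12.9, "z": 11.8, "rx": 0, "ry": 0, "rz": 0}
    - {"x": 0, "y": -11.8, "z": 12.9, "rx": 0, "ry": 0, "rz": 0}
    - {"x": 0, "y": -10.6, "z": 13.8, "rx": 0, "ry": 0, "rz": 0}
    - {"x": 0, "y": -9.4, "z": 14.7, "rx": 0, "ry": 0, "rz": 0}
    - {"x": 0, "y": -8.1, "z": 15.5, "rx": 0, "ry": 0, "rz": 0}
    - {"x": 0, "y": -6.7, "z": 16.1, "rx": 0, "ry": 0, "rz": 0}
    - {"x": 0, "y": -5.2, "z": 16.6, "rx": 0, "ry": 0, "rz": 0}
    - {"x": 0, "y": 0, "z": 0, "rx": 0, "ry": 0, "rz": 0}

```text
time_s: 16.95
ee_pos: [512.0, 9.5, 117.1]
ee_rot: [179.7, -0.2, -164.2]
force: [-2.7, 9.6, 1.1]
gripper_width: 16.8
gripper_force: 45.0
```

```bash
python3 -c "
from h import *
arc()"
```

```text
t 16.95 px -59.9 y,z from hinge -193.1 50.9 r 199.7 theta 1.313 F [-2.7  9.6  1.1] w 16.8 [ 179.7   -0.2 -164.2] [512.    9.5 117.1]
```

Call:
move_arm:
  plan:
    - {"x": 0, "y": -2.5, "z": 15, "rx": 0, "ry": 0, "rz": 0}
    - {"x": 0, "y": -1.5, "z": 15, "rx": 0, "ry": 0, "rz": 0}
    - {"x": 0, "y": -0.5, "z": 8, "rx": 0, "ry": 0, "rz": 0}
    - {"x": 0, "y": 0, "z": 4, "rx": 0, "ry": 0, "rz": 0}
    - {"x": 0, "y": 0, "z": 0, "rx": 0, "ry": 0, "rz": 0}
    - {"x": 0, "y": 0, "z": 0, "rx": 0, "ry": 0, "rz": 0}

```text
time_s: 17.55
ee_pos: [513.7, 3.9, 77.8]
ee_rot: [180.0, -0.1, -164.2]
force: [-4.7, 4.4, 6.7]
gripper_width: 17.5
gripper_force: 45.0
```

```bash
python3 -c "
from h import *
arc()"
```

```text
t 17.55 px -59.8 y,z from hinge -199.0 11.6 r 199.4 theta 1.513 F [-4.7  4.4  6.7] w 17.5 [ 1.800e+02 -1.000e-01 -1.642e+02] [513.7   3.9  77.8]
```

Call:
move_arm:
  plan:
    - {"x": 0, "y": 0, "z": 4, "rx": 0, "ry": 0, "rz": 0}
    - {"x": 0, "y": 0, "z": 4, "rx": 0, "ry": 0, "rz": 0}
    - {"x": 0, "y": 0, "z": 3, "rx": 0, "ry": 0, "rz": 0}
    - {"x": 0, "y": 0, "z": 0, "rx": 0, "ry": 0, "rz": 0}
    - {"x": 0, "y": 0, "z": 0, "rx": 0, "ry": 0, "rz": 0}
    - {"x": 0, "y": 0, "z": 0, "rx": 0, "ry": 0, "rz": 0}
    - {"x": 0, "y": 0, "z": 0, "rx": 0, "ry": 0, "rz": 0}
    - {"x": 0, "y": 0, "z": 0, "rx": 0, "ry": 0, "rz": 0}

```text
time_s: 18.35
ee_pos: [513.8, 3.6, 67.7]
ee_rot: [180.0, -0.1, -164.2]
force: [-6.7, 3.6, 11.9]
gripper_width: 17.2
gripper_force: 45.0
```

```bash
python3 - <<'E'
from h import *
np.set_printoptions(precision=1,suppress=True)
arc()
f=grab_frame('side');cv2.imwrite('pics/end.png',cv2.resize(f['img'][110:260,210:380,::-1],None,fx=4,fy=4,interpolation=2))
for l in('handle','lever'):
  for m in masks_of('side',l)[:1]:
    Q=cloud(f,m['pixels']);print(l,m['p'],m['box'],np.median(Q,0),Q.min(0),Q.max(0))
    d=Q-[552.6,86.5,0];c,n=np.cos(np.radians(15.7)),np.sin(np.radians(15.7));L=np.c_[c*d[:,0]+n*d[:,1],-n*d[:,0]+c*d[:,1],d[:,2]]
    if l=='lever':
        k=(L[:,1]<80)&(L[:,1]>-75)&(abs(L[:,0])<12)&(L[:,2]>75);print(k.sum())
        for b in range(-75,80,25):
            j=k&(L[:,1]>=b)&(L[:,1]<b+25)
            if j.any():print(b,j.sum(),np.percentile(L[j,2],[50,90]))
E
```

```text
t 18.35 px -59.8 y,z from hinge -199.3 1.5 r 199.3 theta 1.563 F [-6.7  3.6 11.9] w 17.2 [ 180.    -0.1 -164.2] [513.8   3.6  67.7]
handle 0.42 [289.3, 216.3, 35.6, 12.2] [486.5 -10.5  88.2] [470.8 -17.7  -0.4] [552.9  86.8  94.8]
```

View pics/end.png

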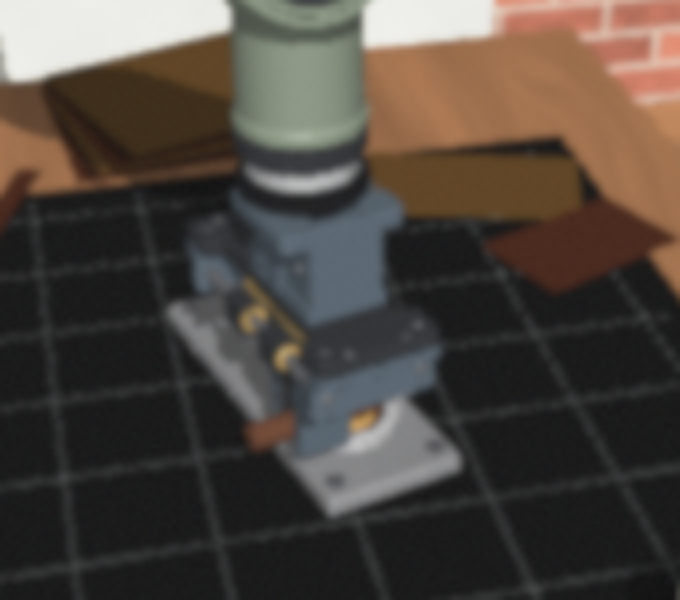

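```bash
python3 - <<'E'
from h import *
f=grab_frame('side');cv2.imwrite('pics/end2.png',cv2.resize(f['img'][185:245,265:335,::-1],None,fx=10,fy=10,interpolation=2))
R,t,_=ray(f,[[0,0]]);K=np.array([[f['fx'],0,f['cx']],[0,f['fy'],f['cy']],[0,0,1.]])
c,n=np.cos(np.radians(15.7)),np.sin(np.radians(15.7))
for nm,p in dict(lever_end=(0,-70,85),h12=(-12,-70,85),h102=(-102,-70,85),die=(0,0,21),post=(0,0,47),rimR=(37,0,26),rimF=(0,-37,26)).items():
    P=np.array([[552.6+c*p[0]-n*p[1],86.5+n*p[0]+c*p[1],p[2]]],float)
    w=cv2.projectPoints(P,np.array(f['rvec'],float),t,K,np.array(f['dist'],float))[0].ravel();print(nm,w.round(1),'crop',((w-[265,185])*10).round())
arc()
E
```

```text
lever_end [308.9 206.6] crop [439. 216.]
h12 [304.7 208. ] crop [397. 230.]
h102 [272.1 218.9] crop [ 71. 339.]
die [296.3 212.7] crop [313. 277.]
post [296.1 205. ] crop [311. 200.]
rimR [308.  207.3] crop [430. 223.]
rimF [302.8 218.4] crop [378. 334.]
t 18.55 px -59.8 y,z from hinge -199.3 1.5 r 199.3 theta 1.563 F [-6.2  2.9 11.9] w 17.4 [ 1.800e+02 -1.000e-01 -1.642e+02] [513.8   3.6  67.7]
```

View pics/end2.png

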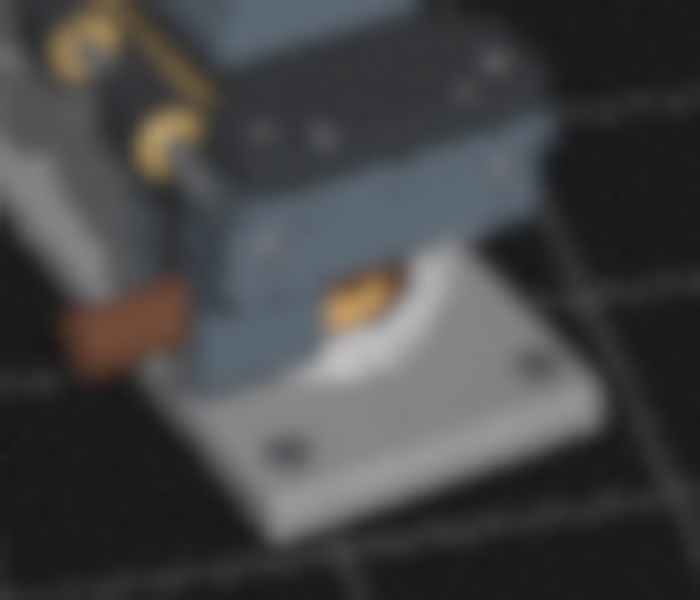

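The handle stub at crop (70,338) matches the level-lever projection (71,339). The upward force is 12 N and steady, as expected for foot plus spring, so I'm handing in.

```bash
python3 -c "
from h import *
print(job_done())"
```

```text
the job is handed in; nothing more can be done
None
```

The round concho is set post up in the ring die, and the lever is held at about 1.56 rad by its handle, with about 12 N of steady upward force on the gripper. The job is handed in; no verdict came back, and at the end the gripper hid the foot's contact with the post from the side camera, so I inferred it from that force.

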